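# Pop the scrap tray and trap it

### The job

Press the green button on the chopping board fully down with one finger so that its spring-loaded scrap tray shoots out, and have the other finger waiting in front of the tray's upright orange tab so that the tray is caught a few centimetres out (2 to 6 cm), well before it can hit the blue plate. Finish while holding it like that: button still down, tray pressing against the finger at rest, so that peelings can be scraped in. Only touch and press: do not pinch the tab or touch it from behind, and leave everything else on the worktop where it is.

Things in the scene. Friction and masses are not known exactly. Their poses are not given: they have to be found in the camera images.
- board: Dark ironwood chopping board, fixed to the worktop: 300 mm along its x, 220 mm along its y, its top 52 mm above the worktop. Origin: centre of its underside. The scrap tray slides out of its +y side, along its +y axis; the green button stands in its top surface on the y axis, 85 mm from the origin to +y (25 mm in from that side).
- ejector (a joint): How far the green button is pressed (m): 0 up, 0.007 fully down. It moves straight down and springs back; about 2 N starts it and 5 N holds it fully down. The tray is let go at about 4.5 mm.
- button: The green round push button, 32 mm across; the origin lies on its axis level with the board's top while it is up, z up. It sinks with the button.
- button_top (a point): Centre of the flat top of the green button: 12 mm above the board's top (64 mm above the worktop) when up, 57 mm above the worktop when fully down. It moves with the button.
- tray_slide (a joint): How far the tray has slid out (m): 0 shut and latched, 0.120 end of travel. Once let go, a spring of about 4 N throws it out, 60 mm in about a quarter of a second: too fast to run after, so the catching finger must already stand there. It stays unlatched; only the finger stops it.
- tray: Steel scrap tray in the board, 180 mm wide along the board's x, with an upright orange tab across its front: 70 mm wide, 8 mm thick, inner face 1 mm off the board's +y side when shut, top 78 mm above the worktop (26 mm above the board's top). Below 31 mm the front is 180 mm wide. Origin when shut: 3 mm above the board's origin; axes as the board's; the tab's outer face at y = 119 mm. Moves with the tray.
- tab_face (a point): Point on the tab's outer face, in its middle, 73 mm above the worktop (5 mm below the tab's top). Shut, it lies 119 mm along the board's y from the board's origin, 34 mm beyond the button's axis. It moves with the tray.
- plate: Blue melamine plate, loose, 176 mm across, 22 mm high, on the worktop straight in front of the tray: its rim is about 70 to 90 mm beyond the shut tab. Origin: centre of its underside.
- jar: Empty glass jar with red twist cap, 72 mm across, 110 mm high, loose, standing beside the tray's path beyond the board. Origin: centre of its underside.
- garlic_press: Steel garlic press, about 165 mm long along its x and 30 to 50 mm wide, 30 mm high, lying loose on the board's half away from the tray. Origin: under its middle.
- pot_lid: Aluminium pot lid, 216 mm across, 52 mm high with its knob, loose, to the robot's right. Origin: centre of its underside.
- mug: White mug, 78 mm across, 90 mm high, handle to its +y, loose, to the robot's left. Origin: centre of its underside.
- spoon: Steel spoon with a light brown handle, 170 mm long, lying loose to the robot's left. Origin: under its middle.

How it is judged:
By the outcome, as a careful person would: the job done as asked, in the order asked, and still so for the second after the job is handed in, while the arm keeps its last pose, push and grip.
It also fails if it takes over 32 s, if anything falls off the work surface, if the arm or the gripper's body presses on something with over 40 N, if the wrist force passes 120 N, or if a joint passes its speed limit or range.

### The arm

A 6-joint arm with a two-finger parallel gripper is mounted at the origin on the work surface. World frame = base frame: x ahead of the robot, y to its left, z up, the work surface at z = 0. Lengths are in mm, angles in rad, forces in N, time in s.
With the tool pointing down it reaches from about 350 to 775 mm from the base axis. Payload 7.3 kg.
Tool frame: the origin (TCP) lies between the finger pads; the fingertips stand bot.tip_extent ahead of it and the grasp point (between the pads) lies 6 mm ahead of it (bot.tip_extent is the distance from the TCP to the fingertips, in mm); x points along the fingers, y is the direction in which the jaws open and shut, and the axes are right-handed (so a half turn about x gives the same grasp; the last joint's range is limited). The gripper opens to 92 mm and grips with 3 to 60 N. Pads are 19 mm wide; open, the fingers measure 130 mm over their backs; the gripper's body (75 mm by 190 mm) begins 47 mm behind the grasp point.
Start: joints at [1.094, 0.342, 1.524, -0, 1.275, -0.146], TCP at [170.505, 496.559, 251.741] pointing down, gripper open.
Joint ranges: [-2.53, 2.53], [-0.77, 2.02], [0.04, 2.7], [-1, 4.14], [0.28, 2.66], [-3.11, 3.11]. Speed limits (rad/s): [2.57, 2.57, 3.14, 3.14, 3.14, 3.14].

### API

Orientations are given as [roll, pitch, yaw] about the fixed x, y, z axes, in that order (R = Rz(yaw) Ry(pitch) Rx(roll)).
In Python, from plant import bot, capture, workorder gives the robot as it stands. The module is installed in compiled form; this text tells all that it offers.
- The arm moves only by the shell command python3 -m crank 'ROWS'. ROWS is JSON, a list of rows, each an object with "linear": the shift along the tool's x, y, z in cm, a list of three; "delta_rot": the turn, a rotation vector about the tool's x, y, z in degrees, a list of three; "fingers": the opening, from 0 (shut) to 1 (fully open). In form: [{"linear": [x, y, z], "delta_rot": [wx, wy, wz], "fingers": fingers}, ...]. A call has exactly 5 rows; each row shifts and turns the commanded pose from where the row before left it, along the tool's axes as they then stand; what a row does not reach is not made up. A row lasts 1/10 s, in which the tool goes at most 50 mm and 8.59 degrees, less where a joint would pass 70% of its speed; a pose out of reach is approached as far as the arm can. A call with a gripper value outside its range is refused whole. The fingers move at their own pace and stop on an object; the grip force is fixed at half the most. Time passes only in rows, so rows that do not move let the fingers close, or fill a call up. It gives the time, the measured TCP pose, the force and the opening at its end, in the units of the state.
- bot.get_obs(): the state, without advancing time (a new reading comes with each control period).
- capture(name): name is "scene" or "top" or "wrist"; returns a dict with "image" (384x512x3 uint8, blue, green, red), "mtx" (3x3 intrinsics, pixels), "pose" (4x4, takes a point from camera to world coordinates). Camera axes: x right, y down, z forward; pixel columns grow to the right and rows downward; lengths in mm; the calibration is good to about 2 mm. A picture is of the moment at which its call begins. There is no depth.
- workorder.close_job(): hands the job in, once; it reports no verdict.
The state is a dict: "time": time; "joint_positions": joint angles; "dq": joint speeds; "tau": joint torques, N m; "tool_pos": TCP position; "tcp_rot": TCP orientation; "contact_force": force on the tool from outside, world axes, zero at the start; "moment": the same for the moment, N m; "grip_width": finger opening in mm.
Only numpy, scipy, OpenCV 4.12 (cv2) and the standard library are available. Lean on these libraries where they do the work, as an engineer would, in place of code of your own. Each camera call takes 0.05 s, during which the arm holds its last target. There are 200 camera calls.

## Working session

There is one attempt and no reset: what is moved stays moved. The work goes in short steps, Python scripts to look and compute and a shell command to move; the robot and the scene stay as the last step left them, time stands still between calls to the robot, and variables do not carry over. Pictures are saved under pics/ and viewed, on a budget of 10 in all, crops included, one or two more only if the job needs it, and the job is handed in when it is done.

```bash
mkdir -p pics
cat > h.py <<'E'
import numpy as np, cv2
from plant import bot, capture, workorder
def ray(c,u,v):
    d=c["pose"][:3,:3]@np.linalg.inv(c["mtx"])@np.array([u,v,1.]); return c["pose"][:3,3],d
def onz(c,u,v,z):
    o,d=ray(c,u,v); return o+d*(z-o[2])/d[2]
def tri(c1,p1,c2,p2):
    A=[];b=[]
    for c,p in((c1,p1),(c2,p2)):
        o,d=ray(c,*p); d=d/np.linalg.norm(d); P=np.eye(3)-np.outer(d,d); A.append(P); b.append(P@o)
    return np.linalg.solve(sum(A),sum(b))
E
python3 - <<'E'
from h import *
print(bot.get_obs(), bot.tip_extent)
c=[capture(n) for n in("scene","top")]
import pickle; pickle.dump(c,open("c0.pkl","wb"))
for n,k in zip("st",c): cv2.imwrite(f"pics/{n}0.png",k["image"]); print(k["pose"].round(2),k["mtx"].round(1))
E
```

```text
{'time': 0.0, 'joint_positions': array([ 1.09401121e+00,  3.42758463e-01,  1.52500969e+00, -6.55218559e-06,
        1.27541959e+00, -1.45969814e-01]), 'dq': array([ 0.00140898, -0.00182382, -0.00052678,  0.00018953, -0.00052251,
        0.00219058]), 'tau': array([ 5.87968734e-04, -4.31235480e+01, -2.44225377e+01,  7.18339370e-02,
        5.57885470e-02, -1.25299903e-04]), 'tool_pos': array([170.32089881, 496.21158601, 251.02895256]), 'tcp_rot': array([-1.71283824,  1.56920123, -2.04365163]), 'contact_force': array([-0.25059821,  0.01551849, -0.98313128]), 'moment': array([-0.02875627, -0.02116129,  0.00234866]), 'grip_width': 92.14053112549618} 25.0
[[-8.4000e-01  4.0000e-01 -3.8000e-01  1.0619e+03]
 [ 5.5000e-01  6.1000e-01 -5.7000e-01  6.7767e+02]
 [ 1.0000e-02 -6.8000e-01 -7.3000e-01  9.6267e+02]
 [ 0.0000e+00  0.0000e+00  0.0000e+00  1.0000e+00]] [[377.3   0.  254.8]
 [  0.  377.3 195.1]
 [  0.    0.    1. ]]
[[ 0.00000e+00 -1.00000e+00  8.00000e-02  4.66180e+02]
 [-1.00000e+00 -0.00000e+00  1.00000e-02 -4.19500e+01]
 [-1.00000e-02 -8.00000e-02 -1.00000e+00  1.45919e+03]
 [ 0.00000e+00  0.00000e+00  0.00000e+00  1.00000e+00]] [[418.7   0.  263.9]
 [  0.  418.7 191. ]
 [  0.    0.    1. ]]
```

View pics/s0.png

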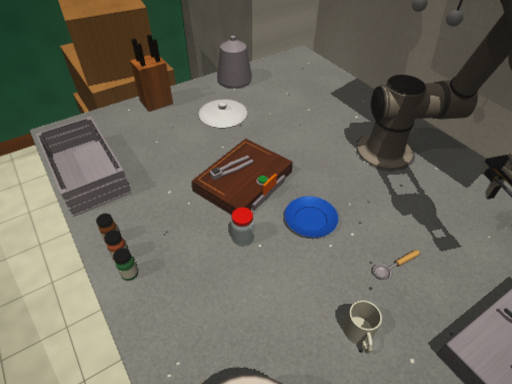

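View pics/t0.png

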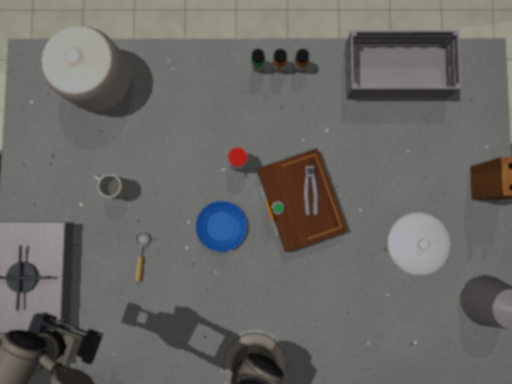

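The scene view has the green button at about (263,181) and the orange tab at (269,184). In the top view the button is at (278,208), the tab at (268,207), the plate at (221,227) and the jar at (237,157). Next I'll measure these with masks.

Run:
```python
from h import *; import pickle
c=pickle.load(open("c0.pkl","rb"))
R={"green":((45,120,60),(75,255,255)),"orange":((8,170,120),(25,255,255)),"blue":((105,150,60),(125,255,255)),"red":((0,200,120),(5,255,255))}
P={}
for i,(k,box) in enumerate(zip(c,[(190,140,345,250),(190,130,350,260)])):
    h=cv2.cvtColor(k["image"],cv2.COLOR_BGR2HSV)
    for n,(a,b) in R.items():
        m=cv2.inRange(h,a,b); z=np.zeros_like(m); x0,y0,x1,y1=box; z[y0:y1,x0:x1]=m[y0:y1,x0:x1]
        N,l,s,ce=cv2.connectedComponentsWithStats(z); j=1+s[1:,4].argmax(); P[n,i]=ce[j]; print(n,i,s[j],ce[j].round(1))
        if n=="orange": print(cv2.boxPoints(cv2.minAreaRect(np.argwhere(l==j)[:,::-1].astype(np.float32))).round(1).tolist())
for n in R: print(n,tri(c[0],P[n,0],c[1],P[n,1]).round(1), onz(c[0],*P[n,0],62).round(1),onz(c[1],*P[n,1],62).round(1))
# board corners in top view
h=cv2.cvtColor(c[1]["image"],cv2.COLOR_BGR2HSV); 
print(h[180,280],h[230,320],h[300,300])
m=cv2.inRange(h,(0,60,30),(18,255,200)); m[:130]=0;m[260:]=0;m[:,:250]=0;m[:,360:]=0
cs=max(cv2.findContours(m,0,2)[0],key=cv2.contourArea)
r=cv2.minAreaRect(cs); print(r)
for p in cv2.boxPoints(r): print(p, onz(c[1],*p,52).round(1))
```

```text
green 0 [258 176   9   7  52] [262.1 178.7]
orange 0 [263 173  14  14  61] [269.6 179.4]
[[262.5, 184.5], [274.5, 172.5], [276.5, 174.5], [264.5, 186.5]]
blue 0 [ 285  196   53   42 1697] [311.  216.5]
red 0 [232 207  21  17 280] [241.7 215.1]
green 1 [274 204   8   7  46] [277.5 207.3]
orange 1 [266 201   7  19  38] [269.  209.7]
[[265.1000061035156, 201.3000030517578], [266.8999938964844, 200.6999969482422], [272.8999938964844, 218.6999969482422], [271.1000061035156, 219.3000030517578]]
blue 1 [ 196  202   50   49 1941] [220.8 226. ]
red 1 [229 149  17  16 207] [237.  156.6]
green [530.1 -78.9  60. ] [531.7 -77.6  62. ] [529.6 -78.5  62. ]
orange [520.8 -49.8  75.6] [512.2 -60.6  62. ] [521.6 -50.1  62. ]
blue [467.1 115.7  13.2] [497.6 144.6  62. ] [467.  110.4  62. ]
red [693.8  54.7 105.4] [675.8  22.7  62. ] [700.6  58.2  62. ]
[ 11 168  85] [ 10 172  77] [ 45   5 113]
((299.64154052734375, 200.06768798828125), (90.08330535888672, 69.17111206054688), 70.55996704101562)
[252.03694 169.10461] [659.4   7.5  52. ]
[317.26462 146.08307] [ 738.5 -214.    52. ]
[347.24615 231.03076] [ 451.1 -311.6   52. ]
[282.01846 254.0523 ] [374.4 -93.5  52. ]
```

```bash
cat >> h.py <<'E'
from scipy.spatial.transform import Rotation as Ro
def goal(G,yb=None):
    s=bot.get_obs(); R=Ro.from_euler("xyz",s["tcp_rot"]).as_matrix()
    print("t",s["time"],"pos",s["tool_pos"].round(1),"F",s["contact_force"].round(1),"grip",round(s["grip_width"],1),"q6",s["joint_positions"].round(2))
    print("tool axes cols\n",R.round(3)); print("shift tool cm",(R.T@(np.array(G)-s["tool_pos"])/10).round(2))
    if yb is not None:
        for sg in(1,-1):
            y=sg*np.array(yb); x=np.array([0,0,-1.]); T=np.c_[x,y,np.cross(x,y)]
            print("rotvec deg",np.degrees(Ro.from_matrix(R.T@T).as_rotvec()).round(2))
E
python3 - <<'E'
from h import *
a=np.radians(19); y=np.array([-np.sin(a),np.cos(a),0]); b=np.array([530.,-78.7,0])
goal(b+42*y+[0,0,250],y)
E
```

```text
t 0.1 pos [170.3 496.3 251.1] F [-0.1 -0.3 -0.4] grip 91.7 q6 [ 1.09  0.34  1.52  0.    1.28 -0.15]
tool axes cols
 [[-0.001  0.325  0.946]
 [-0.001  0.946 -0.325]
 [-1.    -0.001 -0.   ]]
shift tool cm [  0.16 -39.39  50.11]
rotvec deg [-37.95  -0.04   0.07]
rotvec deg [1.4205e+02 9.0000e-02 5.0000e-02]
```

```bash
A='[{"linear":[0,-2.6,3.3],"delta_rot":[0,0,0],"fingers":0.7},{"linear":[0,-2.6,3.3],"delta_rot":[0,0,0],"fingers":0.7},{"linear":[0,-2.6,3.3],"delta_rot":[0,0,0],"fingers":0.7},{"linear":[0,-2.6,3.3],"delta_rot":[0,0,0],"fingers":0.7},{"linear":[0,-2.6,3.3],"delta_rot":[0,0,0],"fingers":0.7}]' >/dev/null
python3 -m crank '[{"linear":[0,-2.6,3.3],"delta_rot":[0,0,0],"fingers":0.7},{"linear":[0,-2.6,3.3],"delta_rot":[0,0,0],"fingers":0.7},{"linear":[0,-2.6,3.3],"delta_rot":[0,0,0],"fingers":0.7},{"linear":[0,-2.6,3.3],"delta_rot":[0,0,0],"fingers":0.7},{"linear":[0,-2.6,3.3],"delta_rot":[0,0,0],"fingers":0.7}]'
python3 -m crank '[{"linear":[0,-2.6,3.3],"delta_rot":[0,0,0],"fingers":0.7},{"linear":[0,-2.6,3.3],"delta_rot":[0,0,0],"fingers":0.7},{"linear":[0,-2.6,3.3],"delta_rot":[0,0,0],"fingers":0.7},{"linear":[0,-2.6,3.3],"delta_rot":[0,0,0],"fingers":0.7},{"linear":[0,-2.6,3.3],"delta_rot":[0,0,0],"fingers":0.7}]'
```

```text
time: 0.6
tool_pos: [284.7, 318.5, 251.5]
tcp_rot: [-2.112, 1.57, -2.443]
contact_force: [0.5, -0.9, 0.4]
grip_width: 64.7
time: 1.1
tool_pos: [398.6, 141.8, 251.6]
tcp_rot: [2.774, 1.571, 2.443]
contact_force: [-0.4, 0.2, 0.7]
grip_width: 64.3
```

```bash
python3 -m crank '[{"linear":[0,-2.6,3.3],"delta_rot":[0,0,0],"fingers":0.7},{"linear":[0,-2.6,3.3],"delta_rot":[0,0,0],"fingers":0.7},{"linear":[0,-2.6,3.3],"delta_rot":[0,0,0],"fingers":0.7},{"linear":[0,-2.6,3.3],"delta_rot":[0,0,0],"fingers":0.7},{"linear":[0,-2.6,3.3],"delta_rot":[0,0,0],"fingers":0.7}]'
python3 -m crank '[{"linear":[0,0,0],"delta_rot":[-7.6,0,0],"fingers":0.7},{"linear":[0,0,0],"delta_rot":[-7.6,0,0],"fingers":0.7},{"linear":[0,0,0],"delta_rot":[-7.6,0,0],"fingers":0.7},{"linear":[0,0,0],"delta_rot":[-7.6,0,0],"fingers":0.7},{"linear":[0,0,0],"delta_rot":[-7.6,0,0],"fingers":0.7}]'
python3 - <<'E'
from h import *
a=np.radians(19); y=np.array([-np.sin(a),np.cos(a),0]); b=np.array([530.,-78.7,0])
goal(b+42*y+[0,0,250],y)
import pickle
k=capture("wrist"); pickle.dump(k,open("w1.pkl","wb")); cv2.imwrite("pics/w1.png",k["image"]); print(k["pose"].round(2))
E
```

```text
time: 1.6
tool_pos: [512.5, -34.7, 251.4]
tcp_rot: [2.945, 1.57, 2.614]
contact_force: [0.4, 0.3, -0.2]
grip_width: 64.3
time: 2.1
tool_pos: [511.8, -33.1, 251.3]
tcp_rot: [2.482, 1.57, 2.82]
contact_force: [-1.1, 0.1, -0.5]
grip_width: 64.3
t 2.1 pos [511.8 -33.1 251.3] F [-1.1  0.1 -0.5] grip 64.3 q6 [-0.21  0.32  1.56  0.    1.27 -2.12]
tool axes cols
 [[-0.001 -0.331  0.944]
 [ 0.     0.944  0.331]
 [-1.     0.001 -0.001]]
shift tool cm [ 0.13 -0.71  0.23]
rotvec deg [ 0.35 -0.05 -0.04]
rotvec deg [-1.7965e+02  6.0000e-02 -7.0000e-02]
[[-3.3000e-01  9.0000e-01  2.7000e-01  4.3834e+02]
 [ 9.4000e-01  3.2000e-01  1.0000e-01 -5.8530e+01]
 [ 0.0000e+00  2.9000e-01 -9.6000e-01  3.8564e+02]
 [ 0.0000e+00  0.0000e+00  0.0000e+00  1.0000e+00]]
```

View pics/w1.png

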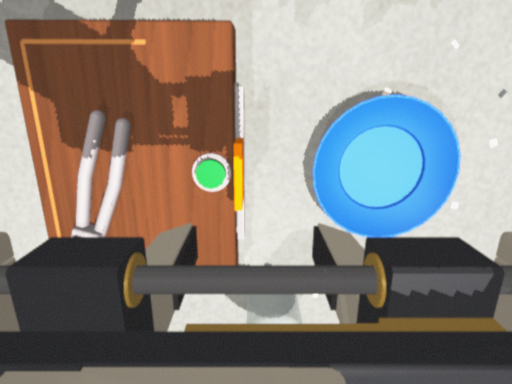

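Run:
```python
from h import *; import pickle
k=pickle.load(open("w1.pkl","rb")); c=pickle.load(open("c0.pkl","rb"))
h=cv2.cvtColor(k["image"],cv2.COLOR_BGR2HSV)
def big(a,b):
    N,l,s,ce=cv2.connectedComponentsWithStats(cv2.inRange(h,a,b)); j=1+s[1:,4].argmax(); print(s[j],ce[j].round(1)); return l==j,ce[j]
g,pg=big((45,120,40),(75,255,255)); o,po=big((8,170,110),(25,255,255))
print("green tri scene",tri(k,pg,c[0],(262.1,178.7)).round(1),"top",tri(k,pg,c[1],(277.5,207.3)).round(1),"on62",onz(k,*pg,62).round(1))
bp=cv2.boxPoints(cv2.minAreaRect(np.argwhere(o)[:,::-1].astype(np.float32))); print(bp.round(1).tolist())
for p in bp: print(onz(k,*p,78).round(1))
```

```text
[196 159  29  29 639] [210.1 173.3]
[233 139  10  73 376] [237.1 166.2]
green tri scene [529.9 -77.8  60.1] top [530.  -77.8  55.9] on62 [528.4 -76.7  62. ]
[[233.0, 139.0], [242.0, 139.0], [242.0, 211.0], [233.0, 211.0]]
[483.4 -64.8  78. ]
[480.4 -56.4  78. ]
[551.8 -32.2  78. ]
[555.  -41.1  78. ]
```

The wrist view shows the button at (210,173) and the tab at about (238,175), with its edge vertical, so the yaw is right. The path for the right finger is clear of the plate. I'll centre over the button and lower.

```bash
python3 -m crank '[{"linear":[3.0,-0.15,0.04],"delta_rot":[0,0,0],"fingers":0.7},{"linear":[3.0,-0.15,0.04],"delta_rot":[0,0,0],"fingers":0.7},{"linear":[3.0,-0.15,0.04],"delta_rot":[0,0,0],"fingers":0.7},{"linear":[3.0,-0.15,0.04],"delta_rot":[0,0,0],"fingers":0.7},{"linear":[1.5,0,0],"delta_rot":[0,0,0],"fingers":0.7}]'
python3 - <<'E'
from h import *; import pickle
bot.get_obs()
k={n:capture(n) for n in("wrist","scene")}
goal([515.3,-38.2,91])
pickle.dump(k,open("w2.pkl","wb"))
cv2.imwrite("pics/ws2.png",np.vstack([cv2.resize(k["wrist"]["image"],(400,300)),cv2.resize(k["scene"]["image"][130:250,180:340],(400,300))]))
w=k["wrist"]
def proj(p):
    q=np.linalg.inv(w["pose"])@np.r_[p,1]; u=w["mtx"]@q[:3]; return (u[:2]/u[2]).round(1)
s=bot.get_obs(); R=Ro.from_euler("xyz",s["tcp_rot"]).as_matrix()
for d in(-41.65,32.15): print("tip px",proj(s["tool_pos"]+R@[25,d,0]))
h=cv2.cvtColor(w["image"],cv2.COLOR_BGR2HSV)
for a,b in(((45,120,40),(75,255,255)),((8,170,110),(25,255,255))):
    N,l,st,ce=cv2.connectedComponentsWithStats(cv2.inRange(h,a,b)); j=1+st[1:,4].argmax(); x,y,W,H,_=st[j]; print(st[j],ce[j].round(1)); print(onz(w,*ce[j],64).round(1),onz(w,x+W,y,78).round(1),onz(w,x+W,y+H,78).round(1))
E
```

```text
time: 2.65
tool_pos: [514.1, -38.0, 114.0]
tcp_rot: [2.568, 1.567, 2.897]
contact_force: [-0.5, -0.0, -0.1]
grip_width: 64.3
t 2.75 pos [513.9 -37.9 114.4] F [ 0.4 -0.4  1. ] grip 64.3 q6 [-0.22  0.48  1.73  0.    0.94 -2.12]
tool axes cols
 [[-0.005 -0.324  0.946]
 [ 0.001  0.946  0.324]
 [-1.     0.003 -0.005]]
shift tool cm [ 2.33 -0.08  0.14]
tip px [179.5 240.6]
tip px [311.4 240.6]
[ 166  200   49   47 1285] [192.6 218.9]
[523.7 -75.6  64. ] [501.9 -65.6  78. ] [530.6 -56.9  78. ]
[ 226  163   19  103 1059] [235.7 213.7]
[511.5 -50.8  64. ] [475.8 -56.1  78. ] [537.  -35.7  78. ]
```

View pics/ws2.png

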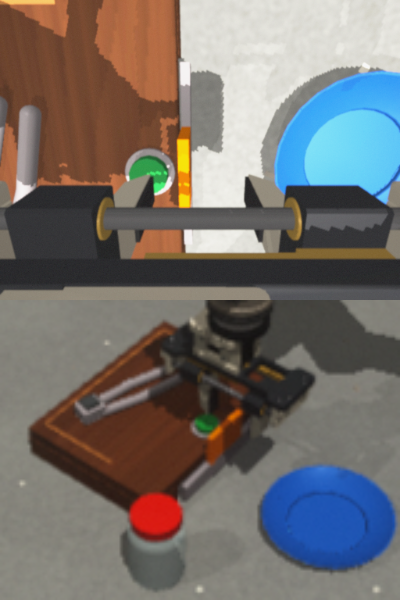

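The button (ring centre about (191,220) in the wrist picture) lies under the left finger. The right finger stands beyond the tab with nothing under it. I'll go down to just above contact and check forces.

```bash
python3 -m crank '[{"linear":[0.8,0,0],"delta_rot":[0,0,0],"fingers":0.7},{"linear":[0.7,0,0],"delta_rot":[0,0,0],"fingers":0.7},{"linear":[0.5,0,0],"delta_rot":[0,0,0],"fingers":0.7},{"linear":[0.2,0,0],"delta_rot":[0,0,0],"fingers":0.7},{"linear":[0,0,0],"delta_rot":[0,0,0],"fingers":0.7}]'
python3 - <<'E'
from h import *
goal([513.9,-37.6,82])
k=capture("scene"); cv2.imwrite("pics/s3.png",cv2.resize(k["image"][150:220,220:310],(720,560),interpolation=2))
E
```

```text
time: 3.25
tool_pos: [515.4, -38.2, 94.7]
tcp_rot: [1.48, 1.571, 1.812]
contact_force: [0.7, 0.5, 0.9]
grip_width: 63.8
t 3.25 pos [515.4 -38.2  94.7] F [0.7 0.5 0.9] grip 63.8 q6 [-0.22  0.51  1.75  0.    0.88 -2.13]
tool axes cols
 [[-0.    -0.326  0.945]
 [ 0.     0.945  0.326]
 [-1.     0.     0.   ]]
shift tool cm [ 1.27  0.11 -0.13]
```

View pics/s3.png

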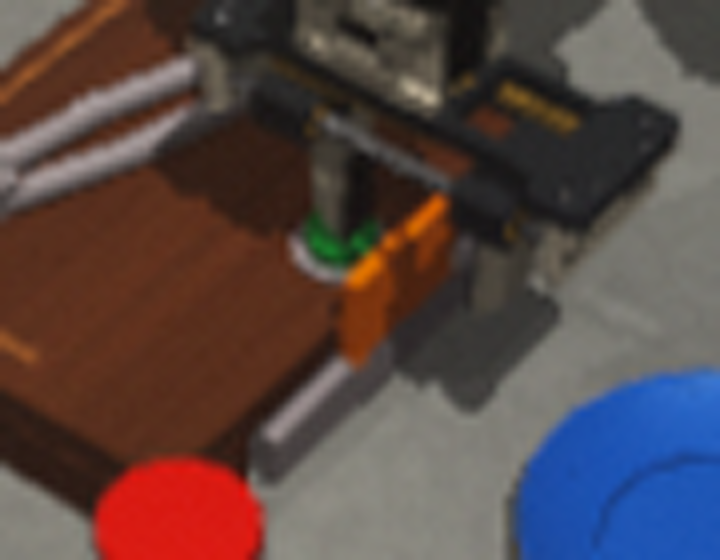

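The left finger stands on the button's middle and the right finger is well in front of the tab. Now I'll press.

```bash
python3 -m crank '[{"linear":[0.3,0,0],"delta_rot":[0,0,0],"fingers":0.7},{"linear":[0.3,0,0],"delta_rot":[0,0,0],"fingers":0.7},{"linear":[0.3,0,0],"delta_rot":[0,0,0],"fingers":0.7},{"linear":[0.3,0,0],"delta_rot":[0,0,0],"fingers":0.7},{"linear":[0.1,0,0],"delta_rot":[0,0,0],"fingers":0.7}]'
python3 -m crank '[{"linear":[0,0,0],"delta_rot":[0,0,0],"fingers":0.7},{"linear":[0,0,0],"delta_rot":[0,0,0],"fingers":0.7},{"linear":[0,0,0],"delta_rot":[0,0,0],"fingers":0.7},{"linear":[0,0,0],"delta_rot":[0,0,0],"fingers":0.7},{"linear":[0,0,0],"delta_rot":[0,0,0],"fingers":0.7}]'
python3 - <<'E'
from h import *
goal([513.9,-37.6,82])
k=capture("scene"); cv2.imwrite("pics/s4.png",cv2.resize(k["image"][150:220,220:310],(720,560),interpolation=2))
E
```

```text
time: 3.8
tool_pos: [515.7, -38.0, 82.0]
tcp_rot: [0.192, 1.57, 0.525]
contact_force: [-2.9, 1.4, 14.6]
grip_width: 65.0
time: 4.3
tool_pos: [515.7, -38.1, 82.1]
tcp_rot: [-0.392, 1.57, -0.059]
contact_force: [-1.3, 1.4, 7.4]
grip_width: 63.9
t 4.3 pos [515.7 -38.1  82.1] F [-1.3  1.4  7.4] grip 63.9 q6 [-0.22  0.53  1.76  0.    0.85 -2.13]
tool axes cols
 [[ 0.001 -0.326  0.945]
 [-0.     0.945  0.326]
 [-1.    -0.     0.001]]
shift tool cm [ 0.01  0.11 -0.15]
```

View pics/s4.png

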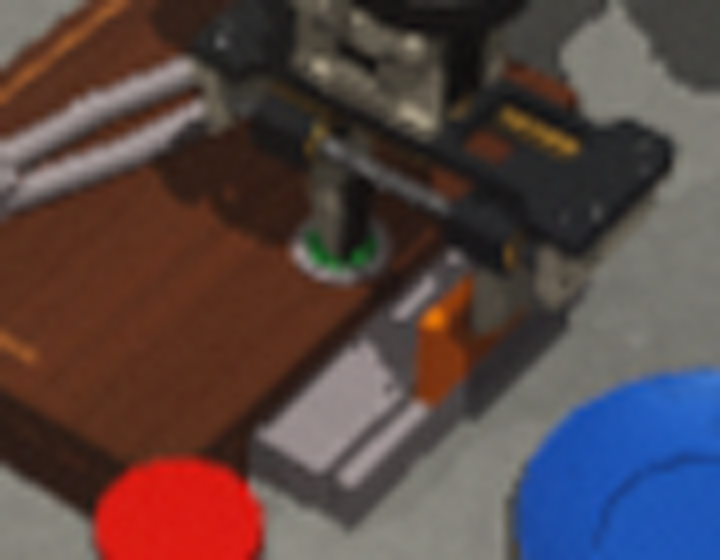

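The button is sunk and the tray is out about 4 cm, its tab resting on the right finger and clear of the plate. I'll add a small extra press to check the button is on its stop.

```bash
python3 -m crank '[{"linear":[0.05,0,0],"delta_rot":[0,0,0],"fingers":0.7},{"linear":[0,0,0],"delta_rot":[0,0,0],"fingers":0.7},{"linear":[0,0,0],"delta_rot":[0,0,0],"fingers":0.7},{"linear":[0,0,0],"delta_rot":[0,0,0],"fingers":0.7},{"linear":[0,0,0],"delta_rot":[0,0,0],"fingers":0.7}]'
python3 - <<'E'
from h import *
goal([513.9,-37.6,82])
F=[]
for n in("wrist","scene","top","top"): k=capture(n); F.append(bot.get_obs()["contact_force"]); cv2.imwrite(f"pics/{n}5.png",k["image"])
print(np.round(F,1))
k=capture("wrist"); h=cv2.cvtColor(k["image"],cv2.COLOR_BGR2HSV)
a=cv2.imread("pics/scene5.png")[140:230,200:320]; b=cv2.imread("pics/top5.png")[130:260,180:353]
cv2.imwrite("pics/f5.png",np.vstack([cv2.resize(a,(400,300)),cv2.resize(b,(400,300))]))
E
```

```text
time: 4.85
tool_pos: [515.8, -38.2, 82.1]
tcp_rot: [-0.501, 1.57, -0.169]
contact_force: [-2.7, 1.2, 11.2]
grip_width: 64.4
t 4.85 pos [515.8 -38.2  82.1] F [-2.7  1.2 11.2] grip 64.4 q6 [-0.22  0.53  1.76  0.    0.85 -2.13]
tool axes cols
 [[ 0.001 -0.326  0.945]
 [-0.     0.945  0.326]
 [-1.    -0.001  0.001]]
shift tool cm [ 0.01  0.12 -0.16]
[[-2.4  1.7 11.6]
 [-4.   0.4 10.4]
 [-2.1  1.1 10.4]
 [-2.2  2.6 10.9]]
```

View pics/f5.png

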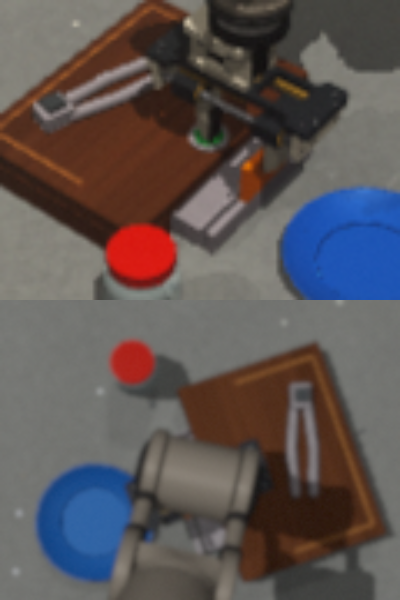

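View pics/wrist5.png

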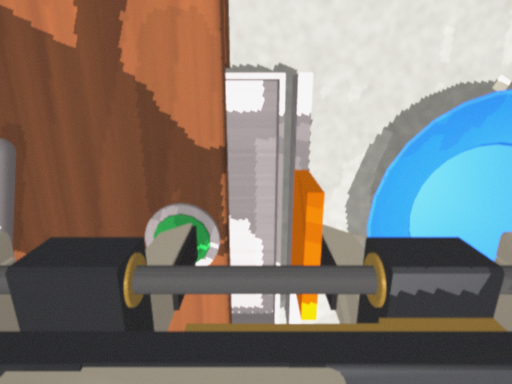

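Commanding another 0.5 mm raised the force from 7.4 to about 11 N with no motion, so the button is on its stop. The tab (outer edge about column 322) rests against the right finger. The plate's rim starts at about column 370, clear of the finger. I'll hand in.

Run:
```python
from h import *
k=capture("wrist"); y=np.array([-.326,.945,0]); b=np.array([527.5,-77,0])
print("tray out mm", y@(onz(k,322,195,78)-b)-34, bot.get_obs()["contact_force"].round(1))
print(workorder.close_job())
```

```text
tray out mm 38.429999498894375 [-3.7  1.1 10.9]
the job is handed in; nothing more can be done
None
```

The left finger is holding the green button fully down, and the tray was caught by the waiting right finger about 38 mm out. I handed the job in just after 5 s on the robot's clock. The hand-in reports no verdict.

- **Button:** the fingertip stands at about 57 mm. Commanding another 0.5 mm raised the downward force from about 7 N to 11 N with no movement, so the button is on its stop.
- **Tray:** the 38 mm was measured in the last wrist picture and agrees with the roughly 40 mm expected from the finger spacing. The tab's outer face rests on the right finger, well clear of the plate. Nothing touched the tab from behind.
- **Surroundings:** nothing was seen to move in the last pictures.

Two checks disagreed a little:

- **Button position:** the near wrist view put the button about 3–4 mm from the first estimate. I used a value in between, and the finger still pressed near the button's middle.
- **Push on the finger:** the measured sideways force along the tray's travel was only about 2 N, against about 4 N for its spring. Tray friction or sensor noise could explain that.

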